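# Shut the kit box, then thread the boxwood rule out of its case and hold it up

### The arm

A 7-joint arm with a two-finger parallel gripper is mounted at the origin on the work surface. World frame = base frame: x ahead of the robot, y to its left, z up, the work surface at z = 0. Lengths are in m, angles in rad, forces in N, time in s.
With the tool pointing down it reaches from about 0.425 to 0.875 m from the base axis. Payload 4.7 kg.
Tool frame: the origin (TCP) lies at the very end of the fingers, on their centre line; the grasp point (between the pads) lies 19 mm behind it; z points along the fingers, y is the line along which they close (so a half turn about z gives the same grasp; the last joint's range is limited). The gripper opens to 85 mm and grips with 20 to 120 N. Pads are 22 mm wide; open, the fingers measure 114 mm over their backs; the gripper's body (76 mm by 85 mm) begins 54 mm behind the grasp point. The pads swing forward as they close: fully open they stand 13 mm farther back than shut.
Start: joints at [-1.224, 0.321, -0.07, 1.45, 0.023, 1.371, -0.057], TCP at [0.212, 0.614, 0.231] pointing down, gripper open.
Joint ranges: [-2.86, 2.86], [-0.3, 2.09], [-1.38, 1.24], [0.06, 2.45], [-1.56, 4.7], [0.09, 2.05], [-2.69, 2.69]. Speed limits (rad/s): [2.57, 2.57, 3.14, 3.14, 3.14, 3.14, 3.14].

### API

Orientations are given as a unit quaternion [x, y, z, w].
In Python, from workcell import sensors, read_camera, workorder, finder gives the robot as it stands. The module is installed in compiled form; this text tells all that it offers.
- The arm moves only by the shell command python3 -m inch 'ROWS'. ROWS is JSON, a list of rows, each an object of numbers: "rx", "ry", "rz": the turn, a rotation vector about the tool's x, y, z each as a share of 60 degrees, from -1 to 1; "x", "y", "z": the shift along the tool's x, y, z each as a share of 0.2 m, from -1 to 1; "fingers": the closure, from 0 (fully open) to 1 (shut). In form: [{"rx": .., "ry": .., "rz": .., "x": .., "y": .., "z": .., "fingers": ..}, ...]. A call has 1 to 5 rows; each row shifts and turns the commanded pose from where the row before left it, along the tool's axes as they then stand; what a row does not reach is not made up. A row lasts 1/12 s, in which the tool goes at most 41.7 mm and 7.16 degrees, less where a joint would pass 70% of its speed; a pose out of reach is approached as far as the arm can. A call with a number of a shift or a turn outside -1 to 1 is refused whole. A call with a gripper value outside its range is refused whole. The fingers move at their own pace and stop on an object; the grip force is fixed at half the most. Time passes only in rows, so rows that do not move let the fingers close. It gives the time, the measured TCP pose, the force, the opening and the grip force at its end, in the units of the state.
- sensors.get_obs(): the state, without advancing time (a new reading comes with each control period).
- read_camera(name): name is "scene" or "top" or "wrist"; returns a dict with "image" (420x560x3 uint8, red, green, blue), "intrinsics" (3x3 intrinsics, pixels), "distortion" ([k1, k2, p1, p2, k3] as OpenCV has them; the pictures are not rectified), "T" (4x4, takes a point from camera to world coordinates). Camera axes: x right, y down, z forward; pixel columns grow to the right and rows downward; lengths in m; the calibration is good to about 2 mm. A picture is of the moment at which its call begins. There is no depth.
- workorder.sign_off(): hands the job in; it is judged then, once.
Trained networks look in the newest picture that a camera, given by its name, has taken for a name from the list of things; names that differ only in an ending like _2 or _b are one class to them, and where a whole thing is asked for, a point or a joint stands for the part that bears it (a point fixed in the world has none). Each returns a list of dicts, best first, with "score" (0 to 1); they miss things now and then, are a little off and sometimes report something else, mostly with a low value. They report only what shows in the picture. A call takes as long as a camera call. They do not tell look-alikes from the thing itself.
- finder.outline_of(name, camera): "region" (420x560 bool, what is visible of it) and "rect" ([left, top, width, height] in pixels, round what is visible of it).
- finder.mark_of(name, camera): "location" ([row, column] in pixels: a listed point, or the origin of a listed thing).
The state is a dict: "clock": time; "qpos": joint angles; "qvel": joint speeds; "joint_efforts": joint torques, N m; "tool_pos": TCP position; "tool_rot": TCP orientation; "wrist_force": force on the tool from outside, world axes, zero at the start; "ft_torque": the same for the moment, N m; "grip_width": opening from 0.0 (shut) to 1.0 (fully open); "grip_force": force on a finger pad.
Only numpy, scipy, OpenCV 4.12 (cv2) and the standard library are available. Lean on these libraries where they do the work, as an engineer would, in place of code of your own. Each camera call takes 0.05 s, during which the arm holds its last target. There are 200 camera calls.

### The job

The small instruments are packed: push the lid of the kit box fully shut so that nothing in it can be hit, and then take the boxwood rule out of its long case. Both ends of the rule lie under the case's fixed end covers and the mouth is shorter than the rule, so slide it along, tilt it and draw it out slantwise, one end first. Finish while still holding the rule in the gripper, still and with all of it a hand's breadth (about 80 mm) or more above the case, leaving the lid shut and the other things on the shelf where they are.

Things in the scene. Friction and masses are not known exactly. Their poses are not given: they have to be found in the camera images.
- box: Fixed wooden kit box, 180 (its x) x 150 (its y) x 62 mm high, walls 7 mm, four compartments each holding one small instrument. Origin: centre of its underside, on the shelf. Its front (-x side) faces roughly to the robot; the lid is hinged along the rim of its far (+x) side. It may stand left or right of the rule case.
- box_lid (a joint): Angle of the kit box lid: 0 is fully shut, larger is more open (rad); starts between 0.6 and 1.1. A stiff hinge with a brass stay on one side: the lid stays wherever it is left; pushing it down by the free edge takes about 1 to 3 N. The lid is a wooden board 180 x 150 x 8 mm, flat on the outside but for its brass knob.
- box_lid_hinge (a point): Point on the lid's hinge axis at the middle of the box's far rim, 62.5 mm above the shelf. The axis runs along the box's y. The lid's board lies from this axis (its underside) to 8 mm beyond it (its outer face), and reaches 180 mm from the axis to the free edge.
- box_lid_handle (a point): Tip of the small brass knob on the lid's outer face: 150 mm from the hinge axis, in the middle of the lid's width, standing about 35 mm off the face; the knob is about 20 mm wide.
- case: Fixed dark wooden rule case, 361 (its x) x 126 (its y) x 68 mm high, +x pointing roughly away from the robot. Origin: centre of its underside, on the shelf. Inner floor (blue) 8 mm up; walls 8 mm, inside 345 x 110 mm. A fixed cover roofs each end: underside 60, top 68 mm above the shelf. The open mouth between them: x from -107.5 to +107.5 mm, over the full inner width.
- rule: Loose pale boxwood rule with black marks and brass tips, 260 (its x) x 22 (its y) x 15 mm (its z), about 65 g. Origin: centre of its underside. It lies flat on the inner floor of the case, roughly along the case's x, with both ends under the covers.
- rule_end_a (a point): Centre of the rule's end face at its own x = -130 mm (at the start the end nearer to the robot).
- rule_end_b (a point): Centre of the rule's end face at its own x = +130 mm (at the start the end farther from the robot).
- magnet: Bystander in the kit box: red horseshoe magnet, 55 x 46 x 14 mm. Origin: centre of its underside.
- prism: Bystander in the kit box: glass prism, 45 mm long, 28 mm sides. Origin: centre of its underside.
- bob: Bystander in the kit box: brass pendulum bob, 32 mm across, 40 mm high. Origin: centre of its underside.
- pulley: Bystander in the kit box: aluminium pulley wheel lying flat, 48 mm across, 16 mm high. Origin: centre of its underside.
- weights: Bystander on the shelf: stack of slotted brass weights with a stem, 50 mm across, 84 mm high. Origin: centre of its underside.
- jar: Bystander on the shelf: amber glass jar, 56 mm across, 85 mm high. Origin: centre of its underside.
- lens: Bystander on the shelf: round lens on a wooden foot, foot 70 x 30 mm, 102 mm high. Origin: centre of its underside.
Mind the look-alikes: they are no part of the job. Leave any red look-alike of the box alone.

How it is judged:
On the way, in this order (a step that is already met when the one before it is completed fails the run):
1. the kit box lid is fully shut, the rule still in its case (value of joint box_lid below 0.05 rad and z of each of rule_end_a, rule_end_b in the frame of case below 0.06 m), for 0.2 s.
2. the rule is slanted through the mouth: one end above the covers, the other still below them (((z of rule_end_a in the frame of case above 0.08 m and z of rule_end_b in the frame of case between 0.005 and 0.06 m and y of rule in the frame of case between -0.06 and 0.06 m) or (z of rule_end_b in the frame of case above 0.08 m and z of rule_end_a in the frame of case between 0.005 and 0.06 m and y of rule in the frame of case between -0.06 and 0.06 m))), for 0.1 s.
At the end, for the whole second after the job is handed in: The lid is shut (within 0.06 rad) and the rule is held still (under 0.05 m/s) by the fingers (over 1 N), touching neither case nor box, with both its ends at least 70 mm above the top of the case (138 mm above the shelf) (value of joint box_lid below 0.06 rad and height (world z) of each of rule_end_a, rule_end_b above 0.138 m and contact force between rule and the fingers above 1 N and contact force between rule and case below 0.2 N and contact force between rule and box below 0.2 N and linear speed of rule below 0.05 m/s); the arm keeps its last pose, push and grip.
It fails at once if a thing standing on the shelf was moved more than 25 mm or tipped (distance of any of weights, jar, lens from where it was at the start of the episode above 0.025 m or angle between any of weights, jar, lens's own z axis and vertical above 0.4 rad).
It fails at once if an instrument in the kit box was moved more than 30 mm (distance of any of magnet, prism, bob, pulley from where it was at the start of the episode above 0.03 m).
It also fails if it takes over 54 s, if anything falls off the work surface, if the arm or the gripper's body presses on something with over 40 N, if the wrist force passes 120 N, or if a joint passes its speed limit or range.

## Working session

There is one attempt and no reset: what is moved stays moved. The work goes in short steps, Python scripts to look and compute and a shell command to move; the robot and the scene stay as the last step left them, time stands still between calls to the robot, and variables do not carry over. Pictures are saved under pics/ and viewed, at most 10 in all, crops included, and the job is handed in when it is done.

```bash
mkdir -p pics; cat > h.py <<'E'
import numpy as np, cv2
from workcell import sensors, read_camera, workorder, finder
def ray(c,rc):
    p=cv2.undistortPoints(np.array([[[rc[1],rc[0]]]],float),c["intrinsics"],np.array(c["distortion"],float))[0,0]
    T=np.array(c["T"]); d=T[:3,:3]@np.array([p[0],p[1],1.]); return T[:3,3],d/np.linalg.norm(d)
def atz(c,rc,z):
    o,d=ray(c,rc); return o+d*(z-o[2])/d[2]
def tri(c1,a,c2,b):
    o1,d1=ray(c1,a);o2,d2=ray(c2,b)
    A=np.stack([d1,-d2],1);s=np.linalg.lstsq(A,o2-o1,rcond=None)[0]
    p,q=o1+s[0]*d1,o2+s[1]*d2; return (p+q)/2,np.linalg.norm(p-q)
def proj(c,P):
    T=np.linalg.inv(np.array(c["T"])); r=cv2.Rodrigues(T[:3,:3])[0]
    return cv2.projectPoints(np.array(P,float).reshape(-1,3),r,T[:3,3],c["intrinsics"],np.array(c["distortion"],float))[0][:,0]
def save(c,n): cv2.imwrite("pics/"+n,cv2.cvtColor(c["image"],cv2.COLOR_RGB2BGR))
E
python3 - <<'E'
from h import *
np.set_printoptions(precision=3,suppress=True)
s=read_camera("scene");t=read_camera("top");save(s,"s1.png");save(t,"t1.png")
for n in ["box","box_lid_hinge","box_lid_handle","case","rule","rule_end_a","rule_end_b","weights","jar","lens","bob","magnet"]:
    print(n)
    for cn,c in(("scene",s),("top",t)):
        r=finder.mark_of(n,cn); print("  ",cn,[(round(x["score"],2),np.round(x["location"])) for x in r[:3]], [atz(c,x["location"],.0) for x in r[:2]])
for n in ["box","case","rule","weights","jar","lens"]:
    for cn in("scene","top"): print(n,cn,[(round(x["score"],2),x["rect"]) for x in finder.outline_of(n,cn)[:3]])
for c in(s,t):print(np.array(c["T"]))
o=sensors.get_obs();print(o["tool_pos"],o["tool_rot"],o["clock"])
E
```

```text
box
   scene [(0.97, array([186., 305.])), (0.94, array([227., 346.]))] [array([0.29 , 0.243, 0.   ]), array([ 0.55 ,  0.195, -0.   ])]
   top [(0.76, array([202., 210.])), (0.57, array([293., 182.]))] [array([0.548, 0.187, 0.   ]), array([0.292, 0.246, 0.   ])]
box_lid_hinge
   scene [(0.76, array([179., 329.])), (0.6, array([223., 365.]))] [array([0.305, 0.337, 0.   ]), array([0.573, 0.255, 0.   ])]
   top [(0.97, array([258., 174.])), (0.67, array([166., 211.])), (0.38, array([172., 422.]))] [array([0.387, 0.274, 0.   ]), array([0.651, 0.192, 0.   ])]
box_lid_handle
   scene [(0.62, array([171., 358.])), (0.59, array([156., 289.])), (0.52, array([210., 411.]))] [array([0.326, 0.456, 0.   ]), array([0.081, 0.334, 0.   ])]
   top [(0.95, array([165., 198.])), (0.82, array([319., 177.]))] [array([0.654, 0.228, 0.   ]), array([0.225, 0.254, 0.   ])]
case
   scene [(0.7, array([223., 365.])), (0.63, array([278., 252.]))] [array([0.572, 0.253, 0.   ]), array([ 0.565, -0.163,  0.   ])]
   top [(0.72, array([205., 334.])), (0.4, array([160., 332.]))] [array([ 0.552, -0.159,  0.   ]), arra
[... 1979 characters left out ...]
top [(0.63, [329.4, 158.6, 22.0, 79.3]), (0.26, [166.9, 158.9, 67.4, 26.9])]
weights scene [(0.88, [403.1, 188.9, 17.3, 26.0])]
weights top [(0.54, [116.3, 163.6, 24.8, 19.2])]
jar scene []
jar top [(0.93, [113.6, 227.7, 29.2, 23.3])]
lens scene [(0.71, [174.9, 306.2, 26.3, 44.1]), (0.66, [328.1, 156.3, 59.1, 75.4])]
lens top [(0.77, [419.7, 155.8, 20.8, 26.9]), (0.38, [327.2, 157.0, 24.7, 82.7])]
[[ 0.605  0.45  -0.657  1.498]
 [ 0.796 -0.361  0.486 -0.73 ]
 [-0.019 -0.817 -0.577  0.972]
 [ 0.     0.     0.     1.   ]]
[[ 0.038 -0.978  0.205  0.291]
 [-0.999 -0.037  0.011 -0.015]
 [-0.003 -0.205 -0.979  1.151]
 [ 0.     0.     0.     1.   ]]
[0.212 0.614 0.231] [0.166 0.986 0.    0.   ] 1.9
```

```bash
python3 - <<'E'
import cv2
t=cv2.imread("pics/t1.png")[120:345,100:450]; cv2.imwrite("pics/t1c.png",cv2.resize(t,(800,514),interpolation=3))
s=cv2.imread("pics/s1.png")[130:355,160:460]; cv2.imwrite("pics/s1c.png",cv2.resize(s,(800,600),interpolation=3))
E
```

```text
(no output)
```

View pics/t1c.png

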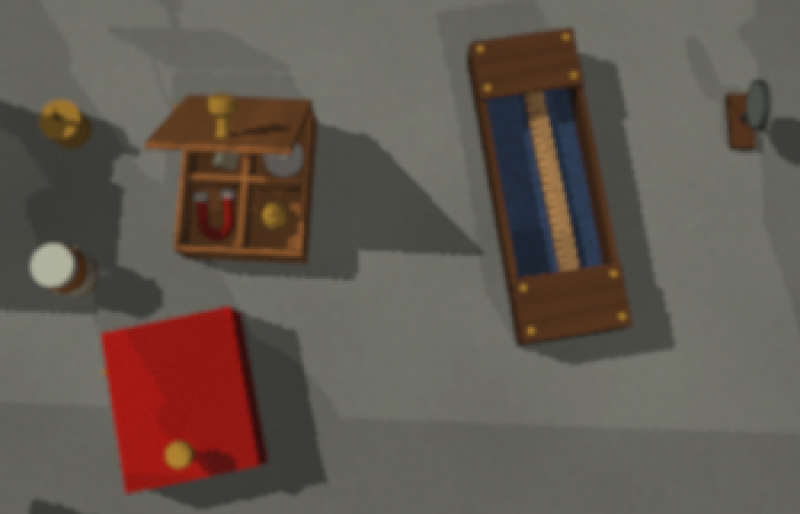

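View pics/s1c.png

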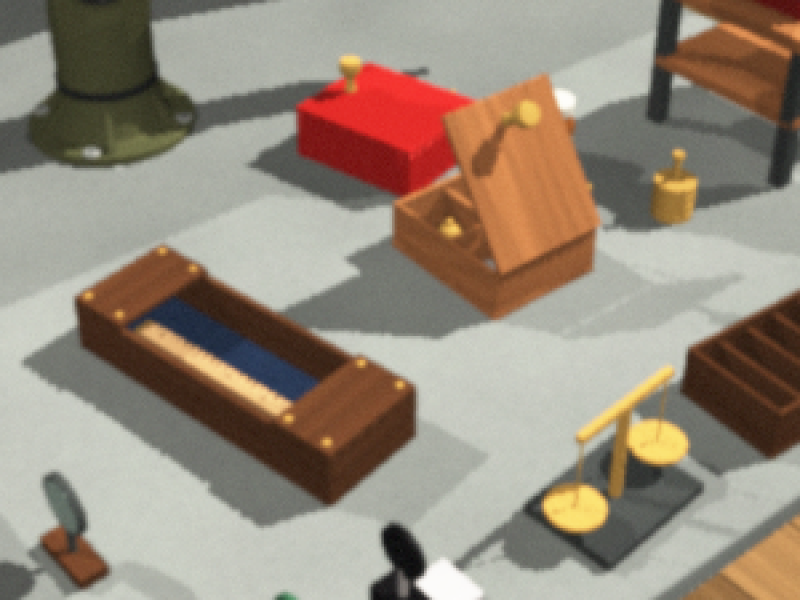

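```bash
cat > m.py <<'E'
from h import *
np.set_printoptions(precision=3,suppress=True)
s=read_camera("scene");t=read_camera("top")
tp=lambda u,v:(120+v/2.2857-.3,100+u/2.2857-.3); sp=lambda u,v:(130+v/2.667-.3,160+u/2.667-.3)
A=lambda u,v,z:atz(t,tp(u,v),z)
co=[A(*p,.068) for p in[(470,45),(572,28),(630,325),(520,343)]];print("case corners",*co)
c=np.mean(co,0);d=(co[0]+co[1]-co[2]-co[3])/2;print("case c",c,"len",np.linalg.norm(d),"wid",np.linalg.norm(co[0]-co[1]),np.linalg.norm(co[2]-co[3]),"yaw",np.degrees(np.arctan2(d[1],d[0])))
a,b=A(535,93,.023),A(568,270,.023);print("rule vis",a,b,"yaw",np.degrees(np.arctan2(*(a-b)[1::-1])))
print("box front rim",A(178,252,.062),A(305,262,.062),"right back",A(313,108,.07))
print("knob",tri(s,sp(530,113),t,tp(221,98)))
for n,p,q in[("freeL",(548,75),(148,148)),("freeR",(445,122),(297,152))]:
    print(n,tri(s,sp(*p),t,tp(*q)))
print("hinge scene", [atz(s,sp(*p),.066) for p in [(598,222),(500,272)]],"top",[A(*p,.066) for p in[(187,97),(312,101)]])
E
python3 m.py
```

```text
case corners [ 0.715 -0.071  0.068] [ 0.742 -0.193  0.068] [ 0.39  -0.259  0.068] [ 0.366 -0.136  0.068]
case c [ 0.553 -0.165  0.068] len 0.35669221377176985 wid 0.12438288956880468 0.12559774624852127 yaw 10.534208113629903
rule vis [ 0.673 -0.155  0.023] [ 0.456 -0.196  0.023] yaw 10.75125418276197
box front rim [0.454 0.257 0.062] [0.449 0.11  0.062] right back [0.629 0.111 0.07 ]
knob (array([0.592, 0.189, 0.215]), np.float64(0.0020121747432644338))
freeL (array([0.539, 0.263, 0.211]), np.float64(0.007461880490808616))
freeR (array([0.541, 0.112, 0.209]), np.float64(0.008547514066136097))
hinge scene [array([0.634, 0.266, 0.066]), array([0.634, 0.118, 0.066])] top [array([0.639, 0.261, 0.066]), array([0.639, 0.113, 0.066])]
```

```bash
python3 -m inch '[{"rz":-0.106,"z":-0.05,"fingers":1},{"rz":-0.106,"z":-0.05,"fingers":1},{"rz":-0.106,"z":-0.05,"fingers":1},{"z":0,"fingers":1}]'
```

```text
validation failed for argument at $[0]...
```

```bash
python3 -m inch '[{"rx":0,"ry":0,"rz":-0.106,"x":0,"y":0,"z":-0.05,"fingers":1},{"rx":0,"ry":0,"rz":-0.106,"x":0,"y":0,"z":-0.05,"fingers":1},{"rx":0,"ry":0,"rz":-0.106,"x":0,"y":0,"z":-0.05,"fingers":1},{"rx":0,"ry":0,"rz":0,"x":0,"y":0,"z":0,"fingers":1}]'
```

```text
clock: 2.33
tool_pos: [0.2127, 0.6154, 0.2638]
tool_rot: [-0.001, 1.0, 0.002, 0.001]
wrist_force: [0.6, 0.7, -0.1]
grip_width: 0.455
grip_force: 0.0
```

```bash
R='1'; python3 -m inch '[{"rx":0,"ry":0,"rz":0,"x":-0.146,"y":-0.134,"z":0,"fingers":1},{"rx":0,"ry":0,"rz":0,"x":-0.146,"y":-0.134,"z":0,"fingers":1},{"rx":0,"ry":0,"rz":0,"x":-0.146,"y":-0.134,"z":0,"fingers":1},{"rx":0,"ry":0,"rz":0,"x":-0.146,"y":-0.134,"z":0,"fingers":1},{"rx":0,"ry":0,"rz":0,"x":-0.146,"y":-0.134,"z":0,"fingers":1}]' && python3 -m inch '[{"rx":0,"ry":0,"rz":0,"x":-0.146,"y":-0.134,"z":0,"fingers":1},{"rx":0,"ry":0,"rz":0,"x":-0.146,"y":-0.134,"z":0,"fingers":1},{"rx":0,"ry":0,"rz":0,"x":-0.146,"y":-0.134,"z":0,"fingers":1},{"rx":0,"ry":0,"rz":0,"x":-0.146,"y":-0.134,"z":0,"fingers":1},{"rx":0,"ry":0,"rz":0,"x":0,"y":0,"z":0,"fingers":1}]'
```

```text
clock: 2.75
tool_pos: [0.3595, 0.4788, 0.2609]
tool_rot: [0.002, 1.0, -0.0, -0.0]
wrist_force: [0.3, 0.5, -0.2]
grip_width: 0.001
grip_force: 0.0
clock: 3.17
tool_pos: [0.483, 0.3638, 0.2609]
tool_rot: [0.009, 1.0, -0.002, 0.002]
wrist_force: [1.2, -1.8, -0.0]
grip_width: -0.001
grip_force: 0.0
```

```bash
python3 -m inch '[{"rx":0,"ry":0,"rz":0,"x":-0.135,"y":-0.124,"z":0,"fingers":1},{"rx":0,"ry":0,"rz":0,"x":-0.135,"y":-0.124,"z":0,"fingers":1},{"rx":0,"ry":0,"rz":0,"x":-0.135,"y":-0.124,"z":0,"fingers":1},{"rx":0,"ry":0,"rz":0,"x":-0.135,"y":-0.124,"z":0,"fingers":1},{"rx":0,"ry":0,"rz":0,"x":-0.135,"y":-0.124,"z":0,"fingers":1}]' && python3 -m inch '[{"rx":0,"ry":0,"rz":0,"x":0,"y":0,"z":0.05,"fingers":1},{"rx":0,"ry":0,"rz":0,"x":0,"y":0,"z":0.1,"fingers":1},{"rx":0,"ry":0,"rz":0,"x":0,"y":0,"z":0.1,"fingers":1},{"rx":0,"ry":0,"rz":0,"x":0,"y":0,"z":0,"fingers":1}]'
```

```text
clock: 3.58
tool_pos: [0.6111, 0.2481, 0.2609]
tool_rot: [0.001, 1.0, -0.0, -0.0]
wrist_force: [0.7, 0.0, -0.2]
grip_width: -0.005
grip_force: 0.0
clock: 3.92
tool_pos: [0.6077, 0.2484, 0.206]
tool_rot: [0.001, 1.0, -0.002, -0.004]
wrist_force: [-1.7, 0.3, -2.1]
grip_width: -0.004
grip_force: 0.0
```

```bash
python3 -m inch '[{"rx":0,"ry":0,"rz":0,"x":0.165,"y":-0.05,"z":0.03,"fingers":1},{"rx":0,"ry":0,"rz":0,"x":0.103,"y":0,"z":0.048,"fingers":1},{"rx":0,"ry":0,"rz":0,"x":0.103,"y":0,"z":0.048,"fingers":1},{"rx":0,"ry":0,"rz":0,"x":0,"y":0,"z":0,"fingers":1}]'; python3 -c "
from h import *
c=read_camera('scene');cv2.imwrite('pics/s2.png',cv2.resize(c['image'][120:300,260:460,::-1],(667,600),interpolation=3))"
```

```text
clock: 4.25
tool_pos: [0.5315, 0.2399, 0.1848]
tool_rot: [-0.0, 1.0, -0.0, -0.002]
wrist_force: [0.4, 0.2, -1.0]
grip_width: 0.001
grip_force: 0.0
```

View pics/s2.png

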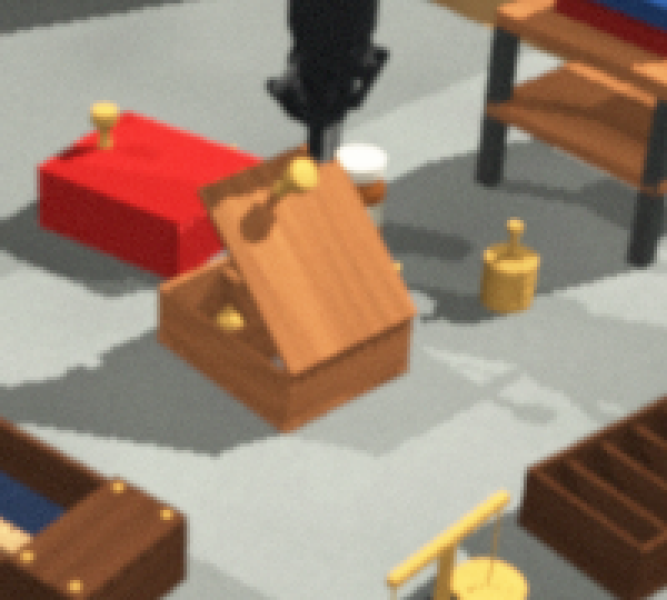

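The picture shows the fingertip (about 320,150) resting on the outer face near the wooden lid's free edge, beside the knob (295,175), with the lid already lower. I continue along the arc.

```bash
python3 -m inch '[{"rx":0,"ry":0,"rz":0,"x":0.052,"y":0,"z":0.07,"fingers":1},{"rx":0,"ry":0,"rz":0,"x":0.052,"y":0,"z":0.07,"fingers":1},{"rx":0,"ry":0,"rz":0,"x":0.042,"y":0,"z":0.068,"fingers":1},{"rx":0,"ry":0,"rz":0,"x":0.042,"y":0,"z":0.068,"fingers":1}]';  python3 -m inch '[{"rx":0,"ry":0,"rz":0,"x":0.027,"y":0,"z":0.075,"fingers":1},{"rx":0,"ry":0,"rz":0,"x":0.027,"y":0,"z":0.075,"fingers":1},{"rx":0,"ry":0,"rz":0,"x":0.012,"y":0,"z":0.06,"fingers":1},{"rx":0,"ry":0,"rz":0,"x":0.0,"y":0,"z":0.05,"fingers":1},{"rx":0,"ry":0,"rz":0,"x":0,"y":0,"z":0,"fingers":1}]'
```

```text
clock: 4.63
tool_pos: [0.4998, 0.24, 0.1319]
tool_rot: [0.001, 1.0, 0.001, 0.002]
wrist_force: [0.9, -0.1, 0.0]
grip_width: -0.001
grip_force: 0.3
clock: 5.05
tool_pos: [0.4848, 0.2388, 0.0773]
tool_rot: [0.0, 1.0, -0.001, -0.001]
wrist_force: [-0.1, -0.6, -0.4]
grip_width: -0.004
grip_force: 0.0
```

```bash
python3 -m inch '[{"rx":0,"ry":0,"rz":0,"x":0,"y":0,"z":0.03,"fingers":1},{"rx":0,"ry":0,"rz":0,"x":0,"y":0,"z":0.02,"fingers":1},{"rx":0,"ry":0,"rz":0,"x":0,"y":0,"z":0.0,"fingers":1}]'
```

```text
clock: 5.3
tool_pos: [0.4865, 0.2396, 0.0705]
tool_rot: [0.0, 1.0, 0.0, 0.001]
wrist_force: [-1.9, 0.0, 6.5]
grip_width: -0.005
grip_force: 3.2
```

```bash
python3 -m inch '[{"rx":0,"ry":0,"rz":0,"x":0,"y":0,"z":0.01,"fingers":1},{"rx":0,"ry":0,"rz":0,"x":0,"y":0,"z":0.01,"fingers":1},{"rx":0,"ry":0,"rz":0,"x":0,"y":0,"z":0.0,"fingers":1},{"rx":0,"ry":0,"rz":0,"x":0,"y":0,"z":0.0,"fingers":1}]'
```

```text
clock: 5.63
tool_pos: [0.4866, 0.2397, 0.0701]
tool_rot: [0.0, 1.0, 0.001, 0.001]
wrist_force: [-10.1, -5.0, 29.2]
grip_width: 0.001
grip_force: 14.4
```

```bash
python3 -m inch '[{"rx":0,"ry":0,"rz":0,"x":0,"y":0,"z":-0.15,"fingers":1},{"rx":0,"ry":0,"rz":-0.059,"x":0,"y":0,"z":-0.18,"fingers":1},{"rx":0,"ry":0,"rz":-0.059,"x":0,"y":0,"z":-0.18,"fingers":1},{"rx":0,"ry":0,"rz":-0.059,"x":0,"y":0,"z":-0.18,"fingers":0.45},{"rx":0,"ry":0,"rz":0,"x":-0.006,"y":-0.192,"z":0,"fingers":0.45}]' && python3 -m inch '[{"rx":0,"ry":0,"rz":0,"x":-0.006,"y":-0.192,"z":0,"fingers":0.45},{"rx":0,"ry":0,"rz":0,"x":-0.006,"y":-0.192,"z":0,"fingers":0.45},{"rx":0,"ry":0,"rz":0,"x":-0.006,"y":-0.192,"z":0,"fingers":0.45},{"rx":0,"ry":0,"rz":0,"x":-0.006,"y":-0.192,"z":0,"fingers":0.45},{"rx":0,"ry":0,"rz":0,"x":-0.006,"y":-0.192,"z":0,"fingers":0.45}]' && python3 -m inch '[{"rx":0,"ry":0,"rz":0,"x":-0.006,"y":-0.192,"z":0,"fingers":0.45},{"rx":0,"ry":0,"rz":0,"x":-0.006,"y":-0.192,"z":0,"fingers":0.45},{"rx":0,"ry":0,"rz":0,"x":-0.006,"y":-0.192,"z":0,"fingers":0.45},{"rx":0,"ry":0,"rz":0,"x":-0.006,"y":-0.192,"z":0,"fingers":0.45},{"rx":0,"ry":0,"rz":0,"x":0,"y":0,"z":0,"fingers":0.45}]'; python3 - <<'E'
from h import *
w=read_camera("wrist");save(w,"w1.png")
s=read_camera("scene");t=read_camera("top");save(t,"t2.png")
a=cv2.resize(t['image'][120:345,100:450,::-1],(400,257)); b=cv2.resize(s['image'][130:355,160:460,::-1],(400,300))
im=np.zeros((600,800,3),np.uint8);im[:300,:400]=cv2.resize(w['image'][:,:,::-1],(400,300));im[:257,400:]=a;im[300:,:400]=b
im[300:,400:]=cv2.resize(s['image'][130:270,280:420,::-1],(400,300))
cv2.imwrite("pics/c3.png",im)
o=sensors.get_obs();print(o["tool_pos"],o["tool_rot"],o["grip_width"],o["qpos"])
for k in("T","intrinsics","distortion"):np.save("w1_"+k,w[k])
E
```

```text
clock: 6.05
tool_pos: [0.4958, 0.2117, 0.2115]
tool_rot: [-0.1, 0.995, 0.005, 0.007]
wrist_force: [1.7, 1.5, 0.7]
grip_width: 0.273
grip_force: 0.0
clock: 6.47
tool_pos: [0.5356, 0.0121, 0.2037]
tool_rot: [-0.092, 0.996, 0.0, 0.001]
wrist_force: [0.9, -0.4, 0.1]
grip_width: 0.551
grip_force: 0.0
clock: 6.88
tool_pos: [0.5679, -0.1468, 0.2038]
tool_rot: [-0.087, 0.996, -0.003, 0.001]
wrist_force: [-1.5, -0.9, 0.4]
grip_width: 0.548
grip_force: 0.0
[ 0.5681512  -0.13623413  0.20302075] [-9.19812000e-02  9.95760713e-01  1.59754299e-04  1.91248305e-04] 0.5468406005834388 [-0.21300784  0.20480887  0.46314046  1.67587606 -0.09534862  1.28295775
  2.02388304]
```

View pics/c3.png

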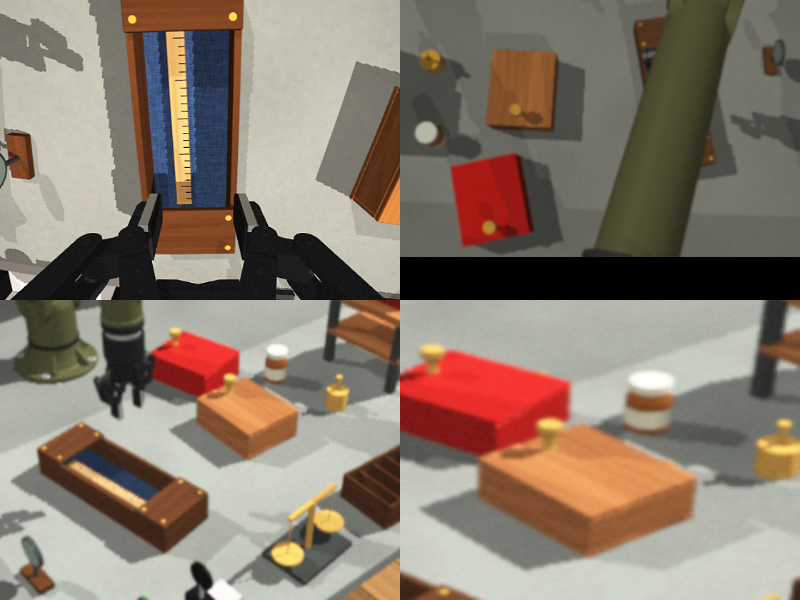

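View pics/w1.png

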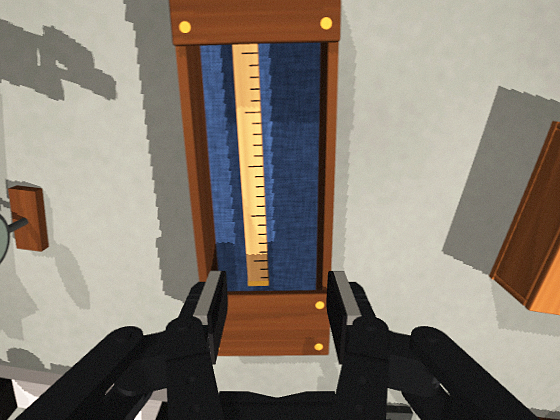

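```bash
cat > w.py <<'E'
from h import *
np.set_printoptions(precision=4,suppress=True)
c={k:np.load("w1_%s.npy"%k) for k in("T","intrinsics","distortion")}
print("cam",c["T"][:3,3])
q=lambda u,v,z:atz(c,(v,u),z)
fl,fr=q(173,43,.068),q(340,41,.068); nl,nr=q(217,293,.068),q(330,292,.068)
print("far cover edge",fl,fr,"near",nl,nr)
print("inner corners near z.06",q(217,293,.06))
for v,l,r in[(60,232.5,257.5),(160,239,264),(270,246.5,269.5)]:
    a,b=q(l,v,.023),q(r,v,.023);print(v,(a+b)/2,np.linalg.norm(a-b))
print("end a top",q(258,286,.023))
print("near end outer", q(218,355,.068),q(328,353,.068))
E
python3 w.py
```

```text
cam [ 0.487  -0.1606  0.3462]
far cover edge [ 0.4608 -0.2459  0.068 ] [ 0.4385 -0.1231  0.068 ] near [ 0.6678 -0.188   0.068 ] [ 0.6481 -0.0836  0.068 ]
inner corners near z.06 [ 0.673  -0.1888  0.06  ]
60 [ 0.4601 -0.1956  0.023 ] 0.021938161607517086
160 [ 0.5465 -0.1767  0.023 ] 0.023806340790825154
270 [ 0.6612 -0.1526  0.023 ] 0.024472503824519997
end a top [ 0.6804 -0.1496  0.023 ]
near end outer [ 0.7406 -0.179   0.068 ] [ 0.7182 -0.0694  0.068 ]
```

```bash
python3 -m inch '[{"rx":0,"ry":0,"rz":-0.017,"x":-0.014,"y":-0.186,"z":0,"fingers":0.55},{"rx":0,"ry":0,"rz":0,"x":0,"y":0,"z":0.18,"fingers":0.55},{"rx":0,"ry":0,"rz":0,"x":0,"y":0,"z":0.18,"fingers":0.55},{"rx":0,"ry":0,"rz":0,"x":0,"y":0,"z":0.18,"fingers":0.55},{"rx":0,"ry":0,"rz":0,"x":0,"y":0,"z":0,"fingers":0.55}]'; python3 - <<'E'
from h import *
w=read_camera("wrist");save(w,"w2.png")
o=sensors.get_obs();print(o["tool_pos"],o["tool_rot"],o["grip_width"])
E
```

```text
clock: 7.45
tool_pos: [0.5728, -0.168, 0.0878]
tool_rot: [-0.103, 0.995, 0.002, -0.006]
wrist_force: [-1.2, 1.0, -0.4]
grip_width: 0.45
grip_force: 0.0
[ 0.57491865 -0.16892032  0.09147541] [-0.10290849  0.99468238  0.00157519 -0.00378469] 0.4477813474178119
```

View pics/w2.png

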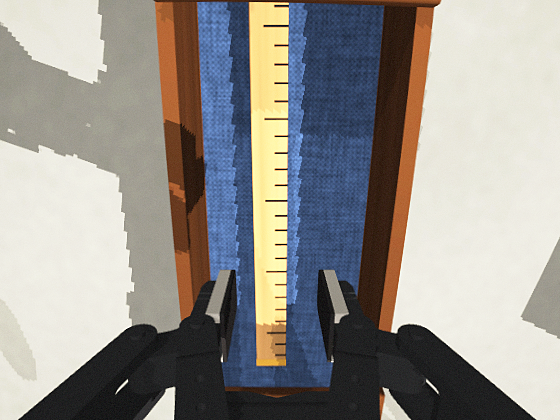

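```bash
python3 -m inch '[{"rx":0,"ry":0,"rz":0,"x":0,"y":-0.016,"z":0.14,"fingers":0.55},{"rx":0,"ry":0,"rz":0,"x":0,"y":0,"z":0.13,"fingers":0.55},{"rx":0,"ry":0,"rz":0,"x":0,"y":0,"z":0.08,"fingers":0.55},{"rx":0,"ry":0,"rz":0,"x":0,"y":0,"z":0,"fingers":0.55},{"rx":0,"ry":0,"rz":0,"x":0,"y":0,"z":0,"fingers":0.55}]'
```

```text
clock: 7.92
tool_pos: [0.5796, -0.1743, 0.0268]
tool_rot: [-0.102, 0.995, -0.0, 0.001]
wrist_force: [-0.2, 0.6, -0.9]
grip_width: 0.447
grip_force: 0.0
```

```bash
python3 -m inch '[{"rx":0,"ry":0,"rz":0,"x":0,"y":0,"z":0.06,"fingers":0.55},{"rx":0,"ry":0,"rz":0,"x":0,"y":0,"z":0.0,"fingers":0.55},{"rx":0,"ry":0,"rz":0,"x":0,"y":0,"z":0,"fingers":0.55}]'; python3 -c "
from h import *
o=sensors.get_obs();print(o['tool_pos'],o['wrist_force'])"
```

```text
clock: 8.17
tool_pos: [0.5825, -0.1758, 0.0174]
tool_rot: [-0.102, 0.995, -0.001, 0.004]
wrist_force: [-0.1, 1.0, 11.3]
grip_width: 0.45
grip_force: 4.9
[ 0.58252359 -0.17578624  0.01739889] [-0.05074962  0.99778843 11.26976392]
```

```bash
python3 - <<'E'
from h import *
w=read_camera("wrist");s=read_camera("scene")
im=np.zeros((600,800,3),np.uint8);im[:420,:560]=w['image'][:,:,::-1]
im[300:,400:]=cv2.resize(s['image'][195:330,180:330,::-1],(400,300),interpolation=3)
cv2.imwrite("pics/c4.png",im)
o=sensors.get_obs();print(o["tool_pos"],o["tool_rot"],o["wrist_force"],o["ft_torque"])
E
```

```text
[ 0.58256395 -0.17579714  0.01740507] [-0.1019664   0.99477733 -0.00114719  0.00442797] [-0.80732897  0.19473095 10.37059415] [-0.21784503 -0.08121595 -0.01042511]
```

View pics/c4.png

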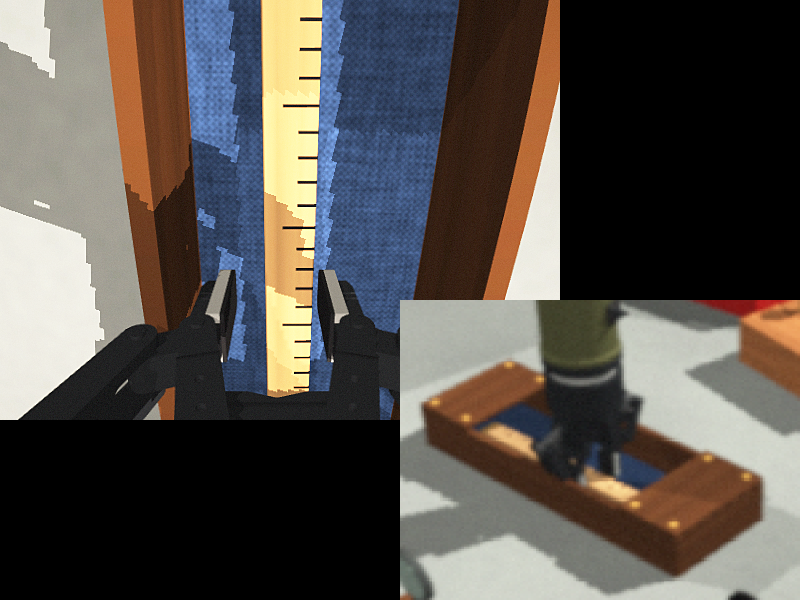

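```bash
python3 -m inch '[{"rx":0,"ry":0,"rz":0,"x":0,"y":0,"z":-0.06,"fingers":0.55},{"rx":0,"ry":0,"rz":0,"x":0,"y":0.024,"z":0,"fingers":0.66},{"rx":0,"ry":0,"rz":0,"x":0,"y":0,"z":0.0,"fingers":0.66},{"rx":0,"ry":0,"rz":0,"x":0,"y":0,"z":0,"fingers":0.66}]'; python3 -m inch '[{"rx":0,"ry":0,"rz":0,"x":0,"y":0,"z":0.03,"fingers":0.66},{"rx":0,"ry":0,"rz":0,"x":0,"y":0,"z":0.03,"fingers":0.66},{"rx":0,"ry":0,"rz":0,"x":0,"y":0,"z":0,"fingers":0.66},{"rx":0,"ry":0,"rz":0,"x":0,"y":0,"z":0,"fingers":0.66}]'
```

```text
clock: 8.6
tool_pos: [0.5773, -0.1697, 0.0252]
tool_rot: [-0.102, 0.995, 0.0, 0.0]
wrist_force: [0.1, 0.3, -0.4]
grip_width: 0.342
grip_force: 0.0
clock: 8.93
tool_pos: [0.5763, -0.1692, 0.0116]
tool_rot: [-0.102, 0.995, 0.001, -0.001]
wrist_force: [-1.2, 2.7, -0.5]
grip_width: 0.341
grip_force: 0.0
```

Free now at 11.6 mm with no upward force. Close and settle.

```bash
python3 -m inch '[{"rx":0,"ry":0,"rz":0,"x":0,"y":0,"z":0,"fingers":1},{"rx":0,"ry":0,"rz":0,"x":0,"y":0,"z":0,"fingers":1},{"rx":0,"ry":0,"rz":0,"x":0,"y":0,"z":0,"fingers":1},{"rx":0,"ry":0,"rz":0,"x":0,"y":0,"z":0,"fingers":1},{"rx":0,"ry":0,"rz":0,"x":0,"y":0,"z":0,"fingers":1}]'
```

```text
clock: 9.35
tool_pos: [0.5771, -0.1708, 0.0128]
tool_rot: [-0.101, 0.995, -0.0, -0.0]
wrist_force: [0.3, 1.0, -0.3]
grip_width: 0.237
grip_force: 60.7
```

```bash
python3 -m inch '[{"rx":0,"ry":0,"rz":0,"x":0.02,"y":0,"z":-0.01,"fingers":1},{"rx":0,"ry":0,"rz":0,"x":0.05,"y":0,"z":0,"fingers":1},{"rx":0,"ry":0,"rz":0,"x":0.05,"y":0,"z":0,"fingers":1},{"rx":0,"ry":0,"rz":0,"x":0.04,"y":0,"z":0,"fingers":1},{"rx":0,"ry":0,"rz":0,"x":0,"y":0,"z":0,"fingers":1}]'; python3 -m inch '[{"rx":0,"ry":0,"rz":0,"x":0,"y":0,"z":0,"fingers":1}]'
```

```text
clock: 9.77
tool_pos: [0.5431, -0.1779, 0.0147]
tool_rot: [-0.1, 0.995, 0.0, -0.001]
wrist_force: [-0.1, 0.6, -1.8]
grip_width: 0.236
grip_force: 60.7
clock: 9.85
tool_pos: [0.5452, -0.1772, 0.0151]
tool_rot: [-0.101, 0.995, 0.0, 0.0]
wrist_force: [0.3, 0.3, -0.8]
grip_width: 0.233
grip_force: 60.7
```

```bash
python3 -m inch '[{"rx":0,"ry":0,"rz":0,"x":0.02,"y":0,"z":0,"fingers":1},{"rx":0,"ry":0,"rz":0,"x":0,"y":0,"z":0,"fingers":1}]'; python3 -m inch '[{"rx":0,"ry":-0.08,"rz":0,"x":0,"y":0,"z":-0.075,"fingers":1},{"rx":0,"ry":-0.08,"rz":0,"x":-0.006,"y":0,"z":-0.07,"fingers":1},{"rx":0,"ry":0,"rz":0,"x":0,"y":0,"z":0,"fingers":1}]'; python3 - <<'E'
from h import *
w=read_camera("wrist");s=read_camera("scene")
im=np.zeros((600,800,3),np.uint8);im[:300,:400]=cv2.resize(w['image'][:,:,::-1],(400,300))
im[:,400:]=cv2.resize(s['image'][185:325,180:275,::-1],(400,600),interpolation=3)
cv2.imwrite("pics/c5.png",im)
E
```

```text
clock: 10.02
tool_pos: [0.5416, -0.1778, 0.015]
tool_rot: [-0.101, 0.995, 0.0, -0.0]
wrist_force: [-0.5, -0.1, -0.3]
grip_width: 0.232
grip_force: 60.7
clock: 10.27
tool_pos: [0.5407, -0.1796, 0.0456]
tool_rot: [-0.099, 0.991, 0.008, 0.085]
wrist_force: [-1.2, -0.7, 0.0]
grip_width: 0.236
grip_force: 60.8
```

View pics/c5.png

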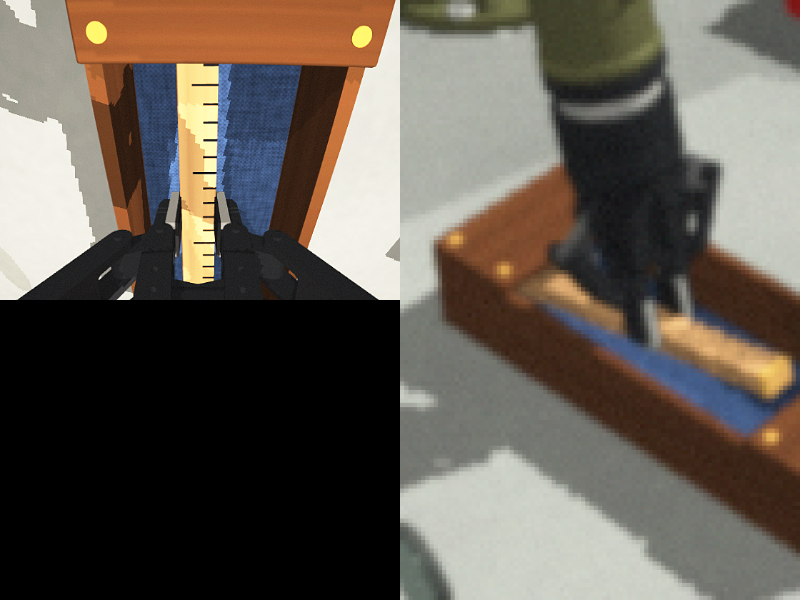

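The rule is held with its brass far end (about 775,375) lifting, clear of the far cover; its near end is still under the near cover. I carry on tilting.

```bash
python3 -m inch '[{"rx":0,"ry":-0.08,"rz":0,"x":-0.012,"y":0,"z":-0.069,"fingers":1},{"rx":0,"ry":-0.08,"rz":0,"x":-0.017,"y":0,"z":-0.068,"fingers":1},{"rx":0,"ry":0,"rz":0,"x":0,"y":0,"z":0,"fingers":1},{"rx":0,"ry":0,"rz":0,"x":0,"y":0,"z":0,"fingers":1},{"rx":0,"ry":0,"rz":0,"x":0,"y":0,"z":0,"fingers":1}]'
```

```text
clock: 10.78
tool_pos: [0.5427, -0.1771, 0.0715]
tool_rot: [-0.101, 0.981, 0.017, 0.165]
wrist_force: [0.3, 1.4, -1.2]
grip_width: 0.235
grip_force: 60.8
```

```bash
python3 -m inch '[{"rx":0,"ry":0,"rz":0,"x":-0.13,"y":0,"z":0,"fingers":1},{"rx":0,"ry":0,"rz":0,"x":-0.13,"y":0,"z":0,"fingers":1},{"rx":0,"ry":0,"rz":0,"x":-0.13,"y":0,"z":0,"fingers":1},{"rx":0,"ry":0,"rz":0,"x":0,"y":0,"z":0,"fingers":1}]' && python3 -m inch '[{"rx":0,"ry":0,"rz":0,"x":-0.053,"y":0,"z":-0.15,"fingers":1},{"rx":0,"ry":0,"rz":0,"x":-0.053,"y":0,"z":-0.15,"fingers":1},{"rx":0,"ry":0,"rz":0,"x":-0.053,"y":0,"z":-0.15,"fingers":1},{"rx":0,"ry":0,"rz":0,"x":-0.053,"y":0,"z":-0.15,"fingers":1},{"rx":0,"ry":0,"rz":0,"x":-0.053,"y":0,"z":-0.15,"fingers":1}]' && python3 -m inch '[{"rx":0,"ry":0.05,"rz":0,"x":0,"y":0,"z":-0.05,"fingers":1},{"rx":0,"ry":0.05,"rz":0,"x":0,"y":0,"z":-0.05,"fingers":1},{"rx":0,"ry":0.05,"rz":0,"x":0,"y":0,"z":-0.05,"fingers":1},{"rx":0,"ry":0,"rz":0,"x":0,"y":0,"z":0,"fingers":1},{"rx":0,"ry":0,"rz":0,"x":0,"y":0,"z":0,"fingers":1}]'; python3 -m inch '[{"rx":0,"ry":0,"rz":0,"x":0,"y":0,"z":0,"fingers":1},{"rx":0,"ry":0,"rz":0,"x":0,"y":0,"z":0,"fingers":1},{"rx":0,"ry":0,"rz":0,"x":0,"y":0,"z":0,"fingers":1},{"rx":0,"ry":0,"rz":0,"x":0,"y":0,"z":0,"fingers":1}]'; python3 - <<'E'
from h import *
s=read_camera("scene")
cv2.imwrite("pics/c6.png",cv2.resize(s['image'][90:390,130:430,::-1],(600,600),interpolation=3))
E
```

```text
clock: 11.12
tool_pos: [0.6207, -0.1596, 0.0995]
tool_rot: [-0.103, 0.98, 0.016, 0.168]
wrist_force: [0.9, 1.2, 0.6]
grip_width: 0.235
grip_force: 60.8
clock: 11.53
tool_pos: [0.6152, -0.1618, 0.2572]
tool_rot: [-0.101, 0.981, 0.017, 0.164]
wrist_force: [1.4, 0.3, -0.7]
grip_width: 0.239
grip_force: 60.8
clock: 11.95
tool_pos: [0.6079, -0.1634, 0.2846]
tool_rot: [-0.102, 0.991, 0.009, 0.088]
wrist_force: [-0.7, -0.2, -0.8]
grip_width: 0.238
grip_force: 60.8
clock: 12.28
tool_pos: [0.606, -0.1646, 0.2849]
tool_rot: [-0.101, 0.991, 0.009, 0.088]
wrist_force: [-0.1, -0.1, -0.7]
grip_width: 0.24
grip_force: 60.8
```

View pics/c6.png

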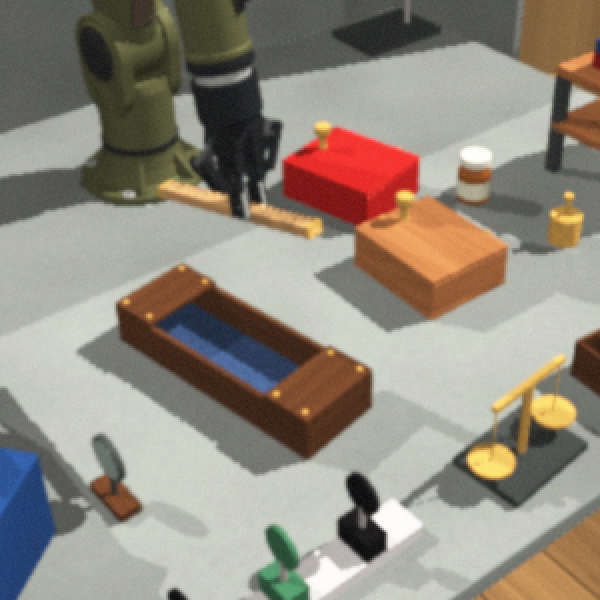

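The rule (160–320, 185–235) hangs in the gripper high above the empty case. The lid is shut and the other things stand where they were, so I hand in.

```bash
python3 -c "
from workcell import workorder
print(workorder.sign_off())"
```

```text
the job is handed in; nothing more can be done
None
```

The kit box lid is shut and the rule is out of its case, held still in the gripper at about 0.28 m with both ends well over 80 mm above the case; the job is handed in at about 12 s, and the verdict was not shown.

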